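# Find the rocking corner of the jig plate and shim it

### The job

The aluminium jig plate is rocking on its feet. Press down on its corners one after another with the fingertips to find the one that gives, then press the steel shim tab standing in front of that corner down until it lies flat. Leave the other three shim tabs up, do not lift or shift the plate, and leave the things round it alone.

Things in the scene. Friction and masses are not known exactly. Their poses are not given: they have to be found in the camera images.
- bed: fixed dark steel bed plate on the bench, 250 x 215 x 6 mm; origin on its underside, under the centre of the jig plate (25 mm behind its own middle), z up. Its place and yaw vary; its +x is the plate's rear (away from the robot at yaw 0), its +y the plate's left
- plate: loose aluminium jig plate, H-shaped, 174 (x) x 196 (y) x 12 mm, about 1.6 kg, resting on four feet at the same yaw as the bed: a front and a rear crossbar (44 x 196 mm) joined by a 56 mm wide web, a dark V cradle in the middle of each crossbar standing 35 mm above the plate's top at most. Origin at the centre of its underside (28 mm above the bench at rest, top face at 40 mm); axes as the bed's. The outer ends of the crossbars are its four corners
- corner_front_left (a point): point on the plate's top face at its front left corner, at plate x -65, y 70 mm, right above that corner's foot: the spot to press. Flat round it for 20 mm at least. Moves with the plate. One of the four corners (any of them, they look alike) is weak: 3 to 6 N here sinks it 5 to 6 mm, to a hard stop, and it springs back when let go; the others stay within 1 mm
- shim_front_left (a joint): hinge of the shim lever of the front left corner, in rad: starts 0 to 0.08 (tab sloping up), 0.55 = flat (tab level, hard stop, tab top 19.5 mm above the bench). Stiff: about 6 N down on the tab moves it, and it stays where it is left. At the weak corner it goes flat and its two prongs fill the gap under the plate; at a firm corner there is no gap and it jams near 0.25
- tab_front_left (a point): point to press on top of the steel tab of the front left shim lever: middle of its 30 mm width, 34 mm out from its hinge, 18 mm from the tab's rounded end. The hinge line lies 26 mm in front of (bed -x from) the corner's press spot, 18 mm above the bench, and the tab points to bed -x, in front of the plate; 60 mm in front of the press spot when flat. Moves with the lever: about 37 mm above the bench raised, 19.5 mm flat
- corner_front_right (a point): point on the plate's top face at its front right corner, at plate x -65, y -70 mm, right above that corner's foot: the spot to press. Flat round it for 20 mm at least. Moves with the plate. One of the four corners (any of them, they look alike) is weak: 3 to 6 N here sinks it 5 to 6 mm, to a hard stop, and it springs back when let go; the others stay within 1 mm
- shim_front_right (a joint): hinge of the shim lever of the front right corner, in rad: starts 0 to 0.08 (tab sloping up), 0.55 = flat (tab level, hard stop, tab top 19.5 mm above the bench). Stiff: about 6 N down on the tab moves it, and it stays where it is left. At the weak corner it goes flat and its two prongs fill the gap under the plate; at a firm corner there is no gap and it jams near 0.25
- tab_front_right (a point): point to press on top of the steel tab of the front right shim lever: middle of its 30 mm width, 34 mm out from its hinge, 18 mm from the tab's rounded end. The hinge line lies 26 mm in front of (bed -x from) the corner's press spot, 18 mm above the bench, and the tab points to bed -x, in front of the plate; 60 mm in front of the press spot when flat. Moves with the lever: about 37 mm above the bench raised, 19.5 mm flat
- corner_rear_left (a point): point on the plate's top face at its rear left corner, at plate x 65, y 70 mm, right above that corner's foot: the spot to press. Flat round it for 20 mm at least. Moves with the plate. One of the four corners (any of them, they look alike) is weak: 3 to 6 N here sinks it 5 to 6 mm, to a hard stop, and it springs back when let go; the others stay within 1 mm
- shim_rear_left (a joint): hinge of the shim lever of the rear left corner, in rad: starts 0 to 0.08 (tab sloping up), 0.55 = flat (tab level, hard stop, tab top 19.5 mm above the bench). Stiff: about 6 N down on the tab moves it, and it stays where it is left. At the weak corner it goes flat and its two prongs fill the gap under the plate; at a firm corner there is no gap and it jams near 0.25
- tab_rear_left (a point): point to press on top of the steel tab of the rear left shim lever: middle of its 30 mm width, 34 mm out from its hinge, 18 mm from the tab's rounded end. The hinge line lies 26 mm in front of (bed -x from) the corner's press spot, 18 mm above the bench, and the tab points to bed -x, between the two crossbars; 60 mm in front of the press spot when flat. Moves with the lever: about 37 mm above the bench raised, 19.5 mm flat
- corner_rear_right (a point): point on the plate's top face at its rear right corner, at plate x 65, y -70 mm, right above that corner's foot: the spot to press. Flat round it for 20 mm at least. Moves with the plate. One of the four corners (any of them, they look alike) is weak: 3 to 6 N here sinks it 5 to 6 mm, to a hard stop, and it springs back when let go; the others stay within 1 mm
- shim_rear_right (a joint): hinge of the shim lever of the rear right corner, in rad: starts 0 to 0.08 (tab sloping up), 0.55 = flat (tab level, hard stop, tab top 19.5 mm above the bench). Stiff: about 6 N down on the tab moves it, and it stays where it is left. At the weak corner it goes flat and its two prongs fill the gap under the plate; at a firm corner there is no gap and it jams near 0.25
- tab_rear_right (a point): point to press on top of the steel tab of the rear right shim lever: middle of its 30 mm width, 34 mm out from its hinge, 18 mm from the tab's rounded end. The hinge line lies 26 mm in front of (bed -x from) the corner's press spot, 18 mm above the bench, and the tab points to bed -x, between the two crossbars; 60 mm in front of the press spot when flat. Moves with the lever: about 37 mm above the bench raised, 19.5 mm flat
- grease_tin: bystander: small round tin with a red band, 59 mm across, 36 mm high; origin at the centre of its underside. To be left alone
- tape_roll: bystander: roll of black insulating tape, 62 mm across, 19 mm high, lying flat; origin at the centre of its underside. To be left alone
- torch: bystander: small torch lying down, 118 mm long along its y, 25 mm wide; origin at the centre of its underside. To be left alone

How it is judged (in metres and radians):
On the way, in this order (a step that is already met when the one before it is completed fails the run):
1. the weak corner has been pressed down and felt to give (more than 4 mm lower than at rest) while all shim tabs are up (height (world z) of any of corner_front_left, corner_front_right, corner_rear_left, corner_rear_right below 0.036 m and value of joint each of shim_front_left, shim_front_right, shim_rear_left, shim_rear_right below 0.2 rad), for 0.05 s.
2. the shim tab of the weak corner is pressed flat (the others cannot go so far) (value of joint any of shim_front_left, shim_front_right, shim_rear_left, shim_rear_right above 0.5 rad), for 0.2 s.
At the end, for the whole second after the job is handed in: one shim tab, that of the weak corner, is within 0.05 rad of flat, the other three are still up (under 0.2 rad), and the plate lies level (within 0.015 rad, no corner more than 2.5 mm low), at rest, within 12 mm of where it was (((value of joint shim_front_left above 0.5 rad and value of joint each of shim_front_right, shim_rear_left, shim_rear_right below 0.2 rad) or (value of joint shim_front_right above 0.5 rad and value of joint each of shim_front_left, shim_rear_left, shim_rear_right below 0.2 rad) or (value of joint shim_rear_left above 0.5 rad and value of joint each of shim_front_left, shim_front_right, shim_rear_right below 0.2 rad) or (value of joint shim_rear_right above 0.5 rad and value of joint each of shim_front_left, shim_front_right, shim_rear_left below 0.2 rad)) and height (world z) of each of corner_front_left, corner_front_right, corner_rear_left, corner_rear_right above 0.0375 m and angle between plate's own z axis and vertical below 0.015 rad and distance of plate from where it was at the start of the episode below 0.012 m and linear speed of plate below 0.01 m/s); the robot touches nothing.
It fails at once if more than one shim tab is pressed down (over 0.2 rad) (value of joint each of shim_front_right, shim_front_left above 0.2 rad or value of joint each of shim_rear_left, shim_front_left above 0.2 rad or value of joint each of shim_rear_left, shim_front_right above 0.2 rad or value of joint each of shim_rear_right, shim_front_left above 0.2 rad or value of joint each of shim_rear_right, shim_front_right above 0.2 rad or value of joint each of shim_rear_right, shim_rear_left above 0.2 rad).
It fails at once if the plate is lifted or shifted by more than 15 mm (distance of plate from where it was at the start of the episode above 0.015 m).
It fails at once if a bystander is moved by more than 20 mm (distance of any of grease_tin, tape_roll, torch from where it was at the start of the episode above 0.02 m).
It also fails if it takes over 48 s, if anything falls off the work surface, if the arm or the gripper's body presses on something with over 40 N, if the wrist force passes 120 N, or if a joint passes its speed limit or range.

### The arm

A 6-joint arm with a two-finger parallel gripper is mounted at the origin on a cart in front of the work surface, level with it; the furniture and walls round the work are solid. World frame = base frame: x ahead of the robot, y to its left, z up, the work surface at z = 0. Lengths are in m, angles in degrees, forces in N, time in s.
With the tool pointing down it reaches from about 0.25 to 0.725 m from the base axis. Payload 9.7 kg.
Tool frame: the origin (TCP) lies at the very end of the fingers, on their centre line; the grasp point (between the pads) lies 19 mm behind it; z points along the fingers, y is the line along which they close (so a half turn about z gives the same grasp; the last joint's range is limited). The gripper opens to 85 mm and grips with 20 to 120 N. Pads are 22 mm wide; open, the fingers measure 114 mm over their backs; the gripper's body (76 mm by 85 mm) begins 54 mm behind the grasp point. The pads swing forward as they close: fully open they stand 13 mm farther back than shut.
Start: joints at [-73.052, 4.979, 10.078, 95.1, 0, 90], TCP at [0.16, -0.526, 0.231] pointing down, gripper open.
Joint ranges: [-179.16, 179.16], [-48.56, 103.87], [-65.8, 70.77], [-126.05, 130.52], [-82.76, 87.17], [-180, 180]. Speed limits (degrees/s): [127.2, 127.2, 147.25, 180, 180, 180].

### API

Orientations are given as [roll, pitch, yaw] about the fixed x, y, z axes, in that order (R = Rz(yaw) Ry(pitch) Rx(roll)).
In Python, from workcell import bot gives the robot as it stands.
- The arm moves only by the tool arm_command, never from a script. Its argument "series" is a list of rows, each a list of 4 numbers: the shift along the tool's x, y, z in m, then the turn about the tool's z in rad. A call has exactly 5 rows; each row is the pose to reach, as a shift and turn from the pose commanded when the call began, along the tool's axes at that moment; what a row does not reach only later rows make up. A row lasts 1/10 s, in which the tool goes at most 50 mm and 8.59 degrees, less where a joint would pass 70% of its speed; a pose out of reach is approached as far as the arm can. A call with a gripper value outside its range is refused whole. "hand" is the finger opening in m, from 0 to 0.0854, set as the call begins (left out, the last holds). The fingers move at their own pace and stop on an object; "grip_force" is the grip in N (left out, the last holds). Time passes only in rows, so rows that repeat a pose let the fingers close, or fill a call up. It gives the time, the measured TCP pose, the force, the opening and the grip force at its end, in the units of the state.
- bot.get_obs(): the state, without advancing time (a new reading comes with each control period).
- bot.camera(name): name is "side" or "top"; returns a dict with "color" (480x640x3 uint8, blue, green, red), "camera_matrix" (3x3 intrinsics, pixels), "dist_coeffs" ([k1, k2, p1, p2, k3] as OpenCV has them; the pictures are not rectified), "xyz" and "orientation" of the camera in the world. Camera axes: x right, y up, looking along -z (the intrinsics and any distortion apply to the point x, -y, -z); pixel columns grow to the right and rows downward; lengths in m; the calibration is good to about 2 mm. A picture is of the moment at which its call begins. There is no depth.
- bot.job_done(): hands the job in; it is judged then, once.
Trained networks look in the newest picture that a camera, given by its name, has taken for a name from the list of things; names that differ only in an ending like _2 or _b are one class to them, and where a whole thing is asked for, a point or a joint stands for the part that bears it (a point fixed in the world has none). Each returns a list of dicts, best first, with "confidence" (0 to 1); they miss things now and then, are a little off and sometimes report something else, mostly with a low value. They report only what shows in the picture. A call takes as long as a camera call.
- bot.find_in(camera, target): "location" ([column, row] in pixels, amid what is visible of it).
- bot.mark_of(camera, target): "location" ([column, row] in pixels: a listed point, or the origin of a listed thing).
The state is a dict: "time": time; "q": joint angles; "qd": joint speeds; "joint_efforts": joint torques, N m; "ee_pos": TCP position; "tcp_rot": TCP orientation; "wrist_force": force on the tool from outside, world axes, zero at the start; "torque": the same for the moment, N m; "opening": finger opening in m; "grasp_force": force on a finger pad.
Only numpy, scipy, OpenCV 4.12 (cv2) and the standard library are available. Lean on these libraries where they do the work, as an engineer would, in place of code of your own. Each camera call takes 0.05 s, during which the arm holds its last target. There are 200 camera calls.

## Working session

There is one attempt and no reset: what is moved stays moved. The work goes in short steps, Python scripts to look and compute and a tool call to move; the robot and the scene stay as the last step left them, time stands still between calls to the robot, and variables do not carry over. Pictures are saved under pics/ and viewed, at most 10 in all, crops included, and the job is handed in when it is done.

Besides the shell and the picture viewer there is one more tool, called by a JSON object that holds its "fn" and its "kwargs", one argument or row to a line. arm_command: Moves the arm, as the interface text tells. Its arguments: {"type":"object","properties":{"series":{"type":"array"},"hand":{"type":"number"},"grip_force":{"type":"number"}},"required":["series"]}

```bash
mkdir -p pics; cat > h.py <<'E'
import numpy as np, cv2
from scipy.spatial.transform import Rotation as R
from workcell import bot
def rot(o):
    o=np.array(o,float)
    return o if o.shape==(3,3) else R.from_euler('xyz',o,degrees=True).as_matrix()
def pix2z(c,p,z):
    u=cv2.undistortPoints(np.array([[p]],float),np.array(c["camera_matrix"]),np.array(c["dist_coeffs"]))[0,0]
    d=rot(c["orientation"])@np.array([u[0],-u[1],-1.]); o=np.array(c["xyz"])
    return o+d*(z-o[2])/d[2]
E
python3 - <<'E'
from h import *
o=bot.get_obs(); print(o["time"],o["ee_pos"],o["tcp_rot"],o["wrist_force"])
for n in("top","side"):
    c=bot.camera(n); cv2.imwrite(f"pics/{n}0.png",c["color"]); print(n,c["xyz"],c["orientation"])
    for k,z in [("corner_front_left",.04),("corner_front_right",.04),("corner_rear_left",.04),("corner_rear_right",.04),("tab_front_left",.037),("tab_front_right",.037),("tab_rear_left",.037),("tab_rear_right",.037),("plate",.028),("bed",0),("grease_tin",0),("tape_roll",0),("torch",0)]:
        for m in bot.mark_of(n,k)[:2]:
            print(k,np.round(m["location"]),round(m["confidence"],2),np.round(pix2z(c,m["location"],z),4))
E
```

```text
0.0 [ 0.16025746 -0.52590251  0.23060196] [-1.79925561e+02 -1.61778460e-04  1.69463871e+01] [-0.30160914 -0.05888929 -0.17388631]
top [ 0.50691693 -0.28403486  0.90191304] [  3.037054    -0.53400079 -91.7355807 ]
corner_front_left [241. 255.] 0.77 [ 0.5178 -0.171   0.04  ]
corner_front_right [329. 269.] 0.83 [ 0.493  -0.3055  0.04  ]
corner_rear_left [249. 172.] 0.91 [ 0.6469 -0.1864  0.04  ]
corner_rear_right [338. 183.] 0.87 [ 0.6251 -0.324   0.04  ]
tab_front_left [238. 290.] 0.92 [ 0.4647 -0.1639  0.037 ]
tab_front_left [242. 254.] 0.6 [ 0.519  -0.1726  0.037 ]
tab_front_right [325. 300.] 0.96 [ 0.4446 -0.299   0.037 ]
tab_rear_left [247. 210.] 0.92 [ 0.5873 -0.1818  0.037 ]
tab_rear_left [393. 255.] 0.53 [ 0.511  -0.4065  0.037 ]
tab_rear_right [337. 217.] 0.67 [ 0.5723 -0.3212  0.037 ]
plate [293. 219.] 0.7 [ 0.5723 -0.2525  0.028 ]
grease_tin [396. 255.] 0.71 [ 0.5105 -0.417   0.    ]
tape_roll [410. 172.] 0.71 [ 0.6447 -0.4451  0.    ]
tape_roll [342. 185.] 0.27 [ 0.6277 -0.332   0.    ]
torch [442. 231.] 0.59 [ 0.5468 -0.493   0.    ]
torch [328. 264.] 0.28 [ 0.4993 -0.3064 
[... 337 characters left out ...]
ner_rear_right [362. 256.] 0.59 [ 0.6249 -0.322   0.04  ]
tab_front_left [311. 350.] 0.71 [ 0.5474 -0.5376  0.037 ]
tab_front_left [265. 216.] 0.66 [ 0.4621 -0.1719  0.037 ]
tab_front_right [248. 250.] 0.94 [ 0.4447 -0.2959  0.037 ]
tab_rear_left [338. 217.] 0.75 [ 0.592  -0.1811  0.037 ]
tab_rear_right [326. 259.] 0.63 [ 0.5683 -0.3266  0.037 ]
plate [323. 242.] 0.85 [ 0.5644 -0.2544  0.028 ]
bed [330. 254.] 0.66 [ 0.5766 -0.2456  0.    ]
grease_tin [287. 312.] 0.8 [ 0.5111 -0.4114  0.    ]
tape_roll [382. 320.] 0.73 [ 0.6454 -0.4337 -0.    ]
tape_roll [335. 217.] 0.33 [ 0.5903 -0.1065  0.    ]
torch [311. 349.] 0.71 [ 0.5462 -0.4932  0.    ]
torch [296. 211.] 0.36 [ 0.5127 -0.0768  0.    ]
```

```bash
python3 - <<'E'
from h import *
from scipy.optimize import least_squares
B={'corner_front_left':(-.065,.07),'corner_front_right':(-.065,-.07),'corner_rear_left':(.065,.07),'corner_rear_right':(.065,-.07)}
M={'corner_front_left':[(.5178,-.171),(.5172,-.1701)],'corner_front_right':[(.493,-.3055),(.4948,-.2958)],'corner_rear_left':[(.6469,-.1864),(.6484,-.1841)],'corner_rear_right':[(.6251,-.324),(.6249,-.322)]}
P=[];Q=[]
for k in B:
    for m in M[k]: P.append(B[k]);Q.append(m)
T={(-.065,.07):[(.4647,-.1639),(.4621,-.1719)],(-.065,-.07):[(.4446,-.299),(.4447,-.2959)],(.065,.07):[(.5873,-.1818),(.592,-.1811)],(.065,-.07):[(.5723,-.3212),(.5683,-.3266)]}
for k,v in T.items():
    for m in v: P.append((k[0]-.026-.030,k[1]));Q.append(m)
P=np.array(P);Q=np.array(Q)
f=lambda s:P@np.array([[np.cos(s[2]),np.sin(s[2])],[-np.sin(s[2]),np.cos(s[2])]])+s[:2]
r=least_squares(lambda s:(f(s)-Q).ravel(),[.57,-.25,-.15],loss='soft_l1',f_scale=.003)
print(r.x,np.degrees(r.x[2]));print(np.round((f(r.x)-Q)*1e3,1).tolist())
s=r.x
for k,b in B.items():
    for nm,p in (('c',b),('t',(b[0]-.06,b[1]))):
        P=np.array([p]);print(k,nm,np.round(f(s),4))
a=cv2.imread("pics/top0.png")[120:340,180:480];b=cv2.imread("pics/side0.png")[170:390,200:430]
cv2.imwrite("pics/v1.png",np.hstack([cv2.resize(a,(450,330)),cv2.resize(b,(345,330))]))
E
```

```text
[ 0.57182212 -0.24772243 -0.1449891 ] -8.307263496479614
[[-0.2, 1.9], [0.4, 1.0], [4.4, -2.1], [2.6, -11.8], [-0.6, -1.4], [-2.1, -3.7], [0.9, -2.4], [1.1, -4.4], [-2.5, 2.9], [0.1, 10.9], [-2.6, -0.5], [-2.7, -3.6], [3.5, 2.0], [-1.2, 1.3], [-1.7, 2.9], [2.3, 8.3]]
corner_front_left c [[ 0.5176 -0.1691]]
corner_front_left t [[ 0.4582 -0.1604]]
corner_front_right c [[ 0.4974 -0.3076]]
corner_front_right t [[ 0.438  -0.2989]]
corner_rear_left c [[ 0.6463 -0.1878]]
corner_rear_left t [[ 0.5869 -0.1792]]
corner_rear_right c [[ 0.626  -0.3264]]
corner_rear_right t [[ 0.5667 -0.3177]]
```

View pics/v1.png

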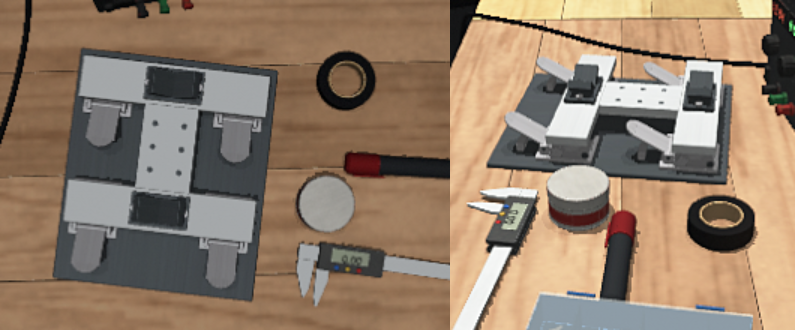

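{"fn": "arm_command", "kwargs": {
  "series": [
    [0.046,-0.013,0,0.09],
    [0.092,-0.026,0,0.18],
    [0.138,-0.04,0,0.27],
    [0.184,-0.053,0,0.36],
    [0.23,-0.066,0,0.4407]
  ],
  "hand": 0
}}

```text
time: 1.9
ee_pos: [0.3625, -0.3947, 0.2315]
tcp_rot: [180.0, -0.0, -8.5]
wrist_force: [0.0, -1.2, 0.1]
opening: 0.0124
grasp_force: 0.0
```

```bash
cat > g.py <<'E'
import sys
from h import *
o=bot.get_obs(); p=np.array(o["ee_pos"]); Rm=rot(o["tcp_rot"])
print("t",round(o["time"],2),np.round(p,4),np.round(o["tcp_rot"],2),"F",np.round(o["wrist_force"],1),"op",round(o["opening"],4))
s=[0.5718,-0.2477,np.radians(-8.3)]
if len(sys.argv)>1:
  for a in sys.argv[1:]:
    x,y,z=map(float,a.split(','))
    w=np.array([s[0]+np.cos(s[2])*x-np.sin(s[2])*y,s[1]+np.sin(s[2])*x+np.cos(s[2])*y,z])
    print(a,np.round(w,4),"shift",np.round(Rm.T@(w-p),4))
E
python3 g.py -.065,-.07,.06
```

```text
t 1.9 [ 0.3625 -0.3947  0.2315] [ 1.7998e+02 -3.0000e-02 -8.5200e+00] F [ 0.  -1.2  0.1] op 0.0124
-.065,-.07,.06 [ 0.4974 -0.3076  0.06  ] shift [ 0.1204 -0.1062  0.1715]
```

{"fn": "arm_command", "kwargs": {
  "series": [
    [0.036,-0.032,0.005,0],
    [0.07,-0.062,0.02,0],
    [0.1,-0.09,0.05,0],
    [0.12,-0.106,0.09,0],
    [0.12,-0.106,0.14,0]
  ]
}}

```text
time: 2.4
ee_pos: [0.4984, -0.3067, 0.091]
tcp_rot: [179.9, -0.2, -8.1]
wrist_force: [0.2, -0.7, -0.8]
opening: 0.0004
grasp_force: 0.0
```

```bash
python3 - <<'E'
from h import *
ims=[]
for n in("top","side"):
    c=bot.camera(n)["color"]; ims.append(c)
a=ims[0][120:340,180:480];b=ims[1][170:390,200:430]
cv2.imwrite("pics/v2.png",np.hstack([cv2.resize(a,(450,330)),cv2.resize(b,(345,330))]))
E
python3 g.py -.065,-.07,.04
```

```text
t 2.5 [ 0.4921 -0.3054  0.0839] [-179.73    0.64   -8.21] F [-0.7  0.4 -0.4] op 0.0
-.065,-.07,.04 [ 0.4974 -0.3076  0.04  ] shift [0.006  0.0016 0.0438]
```

View pics/v2.png

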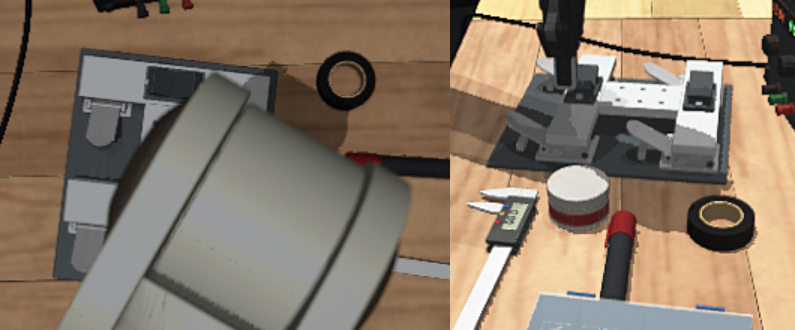

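{"fn": "arm_command", "kwargs": {
  "series": [
    [0.002,0,0.03,0],
    [0.002,0,0.042,0],
    [0.002,0,0.046,0],
    [0.002,0,0.046,0],
    [0.002,0,0.046,0]
  ]
}}

```text
time: 3.0
ee_pos: [0.4977, -0.3093, 0.0472]
tcp_rot: [179.9, -0.1, -8.3]
wrist_force: [-0.6, -0.1, -0.3]
opening: -0.0002
grasp_force: 0.0
```

{"fn": "arm_command", "kwargs": {
  "series": [
    [0,0,0.002,0],
    [0,0,0.004,0],
    [0,0,0.005,0],
    [0,0,0.006,0],
    [0,0,0.006,0]
  ]
}}

```text
time: 3.5
ee_pos: [0.4972, -0.3087, 0.0401]
tcp_rot: [180.0, -0.0, -8.3]
wrist_force: [-2.3, 1.7, 5.8]
opening: -0.0
grasp_force: 3.0
```

{"fn": "arm_command", "kwargs": {
  "series": [
    [0,0,0.001,0],
    [0,0,0.001,0],
    [0,0,0.002,0],
    [0,0,0.002,0],
    [0,0,0.002,0]
  ]
}}

```text
time: 4.0
ee_pos: [0.4972, -0.3087, 0.04]
tcp_rot: [180.0, -0.1, -8.3]
wrist_force: [-8.4, 4.6, 19.8]
opening: 0.0
grasp_force: 10.0
```

{"fn": "arm_command", "kwargs": {
  "series": [
    [0,0,-0.045,0],
    [0,-0.02,-0.06,0],
    [0,-0.065,-0.06,0],
    [0,-0.11,-0.06,0],
    [0,-0.14,-0.055,0]
  ]
}}

```text
time: 4.5
ee_pos: [0.5178, -0.168, 0.0931]
tcp_rot: [-180.0, -0.1, -8.3]
wrist_force: [0.2, -0.2, 0.1]
opening: -0.0002
grasp_force: 0.0
```

{"fn": "arm_command", "kwargs": {
  "series": [
    [0,0,0.03,0],
    [0,0,0.046,0],
    [0,0,0.05,0],
    [0,0,0.054,0],
    [0,0,0.055,0]
  ]
}}

```text
time: 5.0
ee_pos: [0.5168, -0.1698, 0.0399]
tcp_rot: [-179.9, 0.0, -8.3]
wrist_force: [-13.5, 8.6, 25.3]
opening: -0.0002
grasp_force: 12.7
```

{"fn": "arm_command", "kwargs": {
  "series": [
    [0,0,-0.045,0],
    [0.02,0,-0.055,0],
    [0.06,0,-0.055,0],
    [0.1,0,-0.055,0],
    [0.13,0,-0.05,0]
  ]
}}

```text
time: 5.5
ee_pos: [0.6486, -0.1897, 0.0891]
tcp_rot: [180.0, -0.2, -8.3]
wrist_force: [-0.1, 0.5, -0.7]
opening: -0.0001
grasp_force: 0.0
```

{"fn": "arm_command", "kwargs": {
  "series": [
    [0,0,0.03,0],
    [0,0,0.042,0],
    [0,0,0.046,0],
    [0,0,0.049,0],
    [0,0,0.05,0]
  ]
}}

```text
time: 6.0
ee_pos: [0.646, -0.1891, 0.0388]
tcp_rot: [180.0, -0.1, -8.3]
wrist_force: [0.3, 0.6, 2.3]
opening: 0.0004
grasp_force: 1.2
```

Seems to give; press on.

{"fn": "arm_command", "kwargs": {
  "series": [
    [0,0,0.002,0],
    [0,0,0.004,0],
    [0,0,0.004,0],
    [0,0,0.005,0],
    [0,0,0.005,0]
  ]
}}

```text
time: 6.5
ee_pos: [0.6465, -0.189, 0.0345]
tcp_rot: [180.0, -0.1, -8.3]
wrist_force: [-4.0, 1.5, 12.5]
opening: -0.0004
grasp_force: 5.8
```

{"fn": "arm_command", "kwargs": {
  "series": [
    [0,0,-0.03,0],
    [-0.005,0,-0.05,0],
    [-0.03,0,-0.05,0],
    [-0.056,0,-0.05,0],
    [-0.058,0,-0.045,0]
  ]
}}

```text
time: 7.0
ee_pos: [0.5872, -0.1805, 0.0785]
tcp_rot: [180.0, -0.1, -8.3]
wrist_force: [0.2, -0.3, -0.3]
opening: 0.0002
grasp_force: 0.0
```

```bash
python3 - <<'E'
from h import *
c=bot.camera("side")["color"]
cv2.imwrite("pics/v3.png",cv2.resize(c[150:330,220:460],(720,540)))
E
python3 g.py .007,.07,.037
```

```text
t 7.05 [ 0.5877 -0.1805  0.0771] [ 1.7999e+02 -2.0000e-02 -8.3200e+00] F [ 1.6 -0.6 -0.7] op 0.0004
.007,.07,.037 [ 0.5888 -0.1794  0.037 ] shift [ 0.001  -0.0012  0.0401]
```

View pics/v3.png

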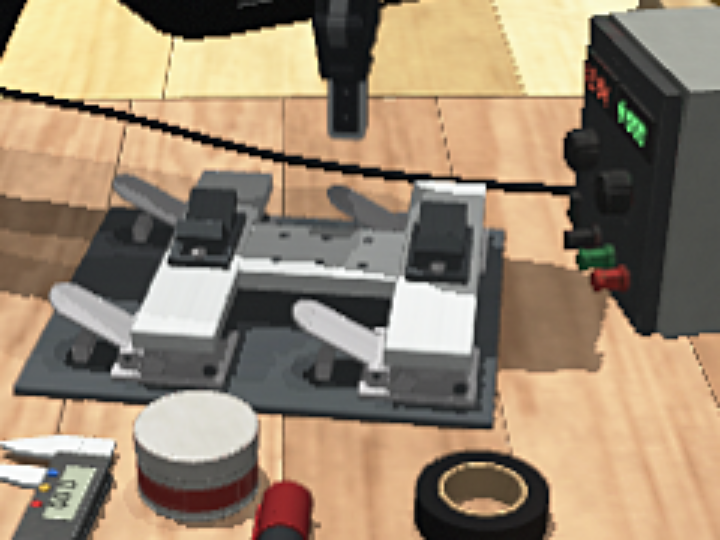

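The picture shows the shut fingertips at about (345,130) in the crop, above the rear left tab at (360,205). All four tabs are still up and the plate is in place. Next I press the tab down.

{"fn": "arm_command", "kwargs": {
  "series": [
    [0,0,0.02,0],
    [0,0,0.034,0],
    [0,0,0.039,0],
    [0,0,0.043,0],
    [0,0,0.047,0]
  ]
}}

```text
time: 7.55
ee_pos: [0.5888, -0.1806, 0.0305]
tcp_rot: [180.0, 0.0, -8.3]
wrist_force: [-2.4, 1.2, 6.6]
opening: -0.0001
grasp_force: 2.6
```

{"fn": "arm_command", "kwargs": {
  "series": [
    [-0.001,0,0.004,0],
    [-0.001,0,0.008,0],
    [-0.001,0,0.011,0],
    [-0.001,0,0.013,0],
    [-0.001,0,0.013,0]
  ]
}}

```text
time: 8.05
ee_pos: [0.5877, -0.1805, 0.0191]
tcp_rot: [180.0, -0.0, -8.3]
wrist_force: [-8.4, 1.1, 17.3]
opening: -0.0002
grasp_force: 8.3
```

Stopped at 19 mm with the force rising, so it has hit the stop. One more push, then retreat.

{"fn": "arm_command", "kwargs": {
  "series": [
    [0,0,0.001,0],
    [0,0,0.001,0],
    [0,0,0.001,0],
    [0,0,0.001,0],
    [0,0,0.001,0]
  ]
}}

```text
time: 8.55
ee_pos: [0.5877, -0.1805, 0.0189]
tcp_rot: [180.0, -0.0, -8.3]
wrist_force: [-12.2, 3.2, 22.5]
opening: -0.0
grasp_force: 11.4
```

{"fn": "arm_command", "kwargs": {
  "series": [
    [0,0,-0.03,0],
    [0,0,-0.075,0],
    [0,0,-0.12,0],
    [0,0,-0.16,0],
    [-0.02,0,-0.18,0]
  ]
}}

```text
time: 9.05
ee_pos: [0.5699, -0.1779, 0.1996]
tcp_rot: [180.0, -0.3, -8.3]
wrist_force: [0.6, 0.9, 0.5]
opening: 0.0001
grasp_force: 0.0
```

{"fn": "arm_command", "kwargs": {
  "series": [
    [-0.045,0,-0.01,0],
    [-0.09,0,-0.01,0],
    [-0.135,0,-0.01,0],
    [-0.18,0,-0.01,0],
    [-0.2,0,-0.01,0]
  ]
}}

```text
time: 9.55
ee_pos: [0.3676, -0.1481, 0.2068]
tcp_rot: [180.0, -0.0, -8.3]
wrist_force: [0.8, -0.3, 0.2]
opening: 0.0001
grasp_force: 0.0
```

```bash
python3 - <<'E'
from h import *
c=bot.camera("side")["color"]
cv2.imwrite("pics/v4.png",cv2.resize(c[150:330,220:460],(720,540)))
E
python3 g.py
```

```text
t 9.6 [ 0.3665 -0.148   0.2073] [ 1.7998e+02 -2.0000e-02 -8.3200e+00] F [ 2.4 -1.7  1.7] op 0.0001
```

View pics/v4.png

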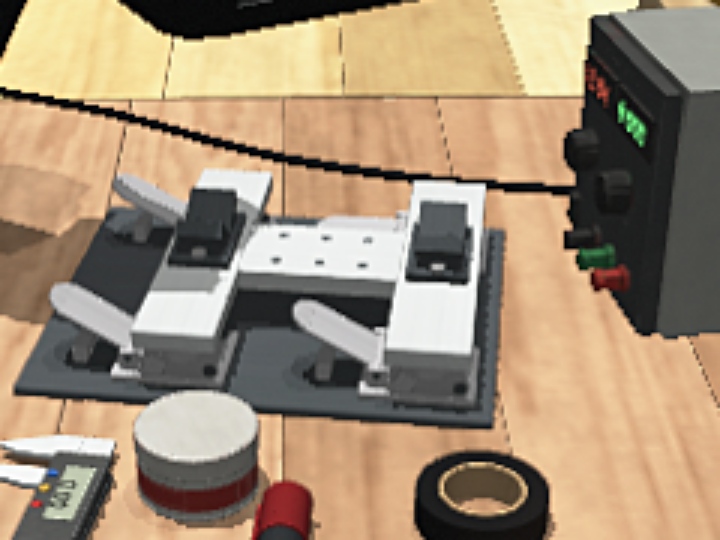

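The rear left tab now lies flat at about (360,222). The other three tabs are up, the plate is level and unmoved, and the arm is clear.

```bash
python3 -c "
from workcell import bot
print(bot.job_done())"
```

```text
the job is handed in; nothing more can be done
None
```

The rear left corner was the one that gave; its shim tab is pressed flat, the other three tabs are up, the plate and the things round it look unmoved in the last picture, and the job is handed in (no verdict came back).

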